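# Swing the cabinet's drop-front door and gauge its side gap

## Robot

A 7-joint arm with a two-finger parallel gripper is mounted at the origin on the work surface. World frame = base frame: x ahead of the robot, y to its left, z up, the work surface at z = 0. Lengths are in m, angles in rad, forces in N, time in s.
With the tool pointing down it reaches from about 0.4 to 0.85 m from the base axis. Payload 4.4 kg.
Tool frame: the origin (TCP) lies midway between the tips of the shut fingers; the grasp point (between the pads) lies 19 mm behind it; z points along the fingers, y is the line along which they close (so a half turn about z gives the same grasp; the last joint's range is limited). The gripper opens to 94 mm and grips with 3 to 60 N. Pads are 16 mm wide; open, the fingers measure 119 mm over their backs; the gripper's body (75 mm by 177 mm) begins 78 mm behind the grasp point.
Start: joints at [-1.361, 0.628, 0.038, 1.517, -0.027, 0.996, -0.02], TCP at [0.177, 0.625, 0.205] pointing down, gripper open.
Joint ranges: [-3.06, 3.06], [-0.37, 2.12], [-1.25, 1.32], [0.18, 2.47], [-1.1, 4.24], [0.23, 1.98], [-2.94, 2.94]. Speed limits (rad/s): [2.57, 2.57, 3.14, 3.14, 3.14, 3.14, 3.14].

## Interface

Orientations are given as a 3x3 rotation matrix whose columns are the frame's x, y, z axes.
In Python, from cell import r, capture, calibration gives the robot as it stands.
- The arm moves only by the tool drive_tool, never from a script. Its argument "rows" is a list that holds one entry, the list of rows, each a list of 7 numbers: the turn, a rotation vector about the tool's x, y, z in rad, then the shift along the tool's x, y, z in mm, then the opening, from 0 (shut) to 1 (fully open). In form: [[[rx, ry, rz, x, y, z, claw], ...]]. A call has 1 to 12 rows; each row is the pose to reach, as a shift and turn from the pose commanded when the call began, along the tool's axes at that moment; what a row does not reach only later rows make up. A row lasts 1/12 s, in which the tool goes at most 41.7 mm and 7.16 degrees, less where a joint would pass 70% of its speed; a pose out of reach is approached as far as the arm can. A call with a gripper value outside its range is refused whole. The fingers move at their own pace and stop on an object; the grip force is fixed at half the most. Time passes only in rows, so rows that repeat a pose let the fingers close. It gives the time, the measured TCP pose, the force, the opening and the grip force at its end, in the units of the state.
- r.read_state(): the state, without advancing time (a new reading comes with each control period).
- capture(name): name is "scene" or "top" or "wrist"; returns the picture (384x512x3 uint8, red, green, blue); there is no depth.
- calibration(name): a dict with "vertical_fov" (degrees; the focal length in pixels is half the picture's height over the tangent of half this angle, whatever the lens; pixels are square), "cx", "cy" (the principal point, pixels), "k1" (the pictures are not rectified: a ray, as slopes to the right and down, at radius r is drawn at 1 + k1 r^2 times it, then the intrinsics apply), "xyz" and "orientation" of the camera in the world. Camera axes: x right, y down, z forward; pixel columns grow to the right and rows downward; lengths in m; the calibration is good to about 2 mm. A picture is of the moment at which its call begins: read the wrist's pose just before it. calibration takes no time and is no camera call; for the wrist camera it gives the pose at the moment of the call.
- r.close_job(): hands the job in; it is judged then, once.
The state is a dict: "clock": time; "joint_positions": joint angles; "qd": joint speeds; "tau": joint torques, N m; "tool_pos": TCP position; "eef_rot": TCP orientation; "contact_force": force on the tool from outside, world axes, zero at the start; "moment": the same for the moment, N m; "grip_width": opening from 0.0 (shut) to 1.0 (fully open); "gripper_force": force on a finger pad.
Only numpy, scipy, OpenCV 4.12 (cv2) and the standard library are available. Lean on these libraries where they do the work, as an engineer would, in place of code of your own. Each camera call takes 0.05 s, during which the arm holds its last target. There are 200 camera calls.

## Task

Check the newly hung drop-front door of the little cabinet: swing it down by its pull bar as far as it goes, then push it back up until it is fully shut. Then take the tapered gauge blade by its handle out of the wooden block and slide it, upright and tip first, down into the gap between the door's side edge and the sprung strip beside it, until it drags snugly on both but is not forced, and finish there, still gripping the blade at that depth. Leave the other things on the bench where they are.

Things in the scene. Friction and masses are not known exactly. Their poses are not given: they have to be found in the camera images.
- cabinet: fixed plywood cabinet, 180 deep (its x) x 302 wide (its y) x 165 mm high; origin: centre of its underside on the bench. Its front, with the door, looks along its -x (towards the robot); z up. The flat top lies 165 mm above the bench.
- door (a joint): angle of the drop-front door about its bottom hinge: 0 = shut and upright, grows as the top swings out towards the cabinet's -x and down, stopped at 1.35 rad. A stiff hinge (about 0.55 N m) keeps it where it is left. At the start it is shut or a little ajar.
- door_hinge (a point): point on the hinge line, at the middle of the door's lower edge, 30 mm above the bench; the hinge line runs along the cabinet's y. This point turns with the door. The door is a wooden panel 16 mm thick, 230 mm wide, its top edge 135 mm above the hinge.
- door_bar (a point): middle of the round aluminium pull bar, 12 mm thick and 100 mm long, parallel to the hinge line, that stands above the door's top edge on two legs at its ends: 170 mm from the hinge, 35 mm above the door's top edge, so it can be pinched across from above
- door_edge (a point): the top corner of the door's side edge at the cabinet's +y side, mid-thickness (16 mm thick in x): with the door shut, one side of the gap. The uppermost 6 mm of the edge is chamfered at 45 degrees as a lead-in. Its axes are the door's, which are the cabinet's when shut.
- strip_edge (a point): facing top corner of the sprung strip, the gap's other side: an upright wooden strip 14 thick (y) x 18 deep (x) x 137 mm tall at the cabinet's +y front corner, with the same 6 mm lead-in; its top is level with the shut door's (165 mm). The gap, open above, is 5.5 to 7.5 mm wide along the cabinet's y and differs each time. The strip gives along y against a spring of about 8 N per mm.
- strip: the sprung strip; origin on its gap face at its foot, 28 mm above the bench. The blade meets both sides of the gap when its tip is about 35 to 55 mm below the top; from there the squeeze on each side grows by roughly 0.7 N per mm of depth, and the drag felt along the blade is a little less than the squeeze on one side. A squeeze of 4 to 12 N is snug; the handle must not bottom out on the door top.
- holder: fixed wooden block 110 x 90 x 90 mm high with an upright slot in the middle of its top, from which the gauge stands up; origin: centre of its underside
- blade: loose tapered gauge, 0.1 kg, upright in the block: steel blade 80 mm long (z), 14 wide (x), thickness (y) growing evenly from 2.5 mm at the tip to 10 mm; on top a dark wooden handle 28 (x) x 14 (y) x 55 mm (z = 80 to 135). Origin: centre of the tip, z up. At the start the handle's foot rests on the block, tip 10 mm above the bench. In the gap its x lies along the cabinet's x, either way round.
- blade_handle (a point): a good place to grip: on the handle's axis, 115 mm above the tip, 20 mm below the handle's top
- glue: bystander: white plastic glue bottle, 54 mm across, 150 tall; origin at its underside
- offcut: bystander: loose wooden offcut 100x60x20 mm; origin at its underside
- tape: bystander: grey tape measure 70x36x60 mm; origin at its underside
- tin: bystander: paint tin 84 mm across, 90 tall; origin at its underside
- hammer: bystander: hammer lying flat
- pencil: bystander: flat wooden carpenter's pencil 170x14x8 mm; origin at its underside
- tub: bystander: white plastic cup-shaped tub 100 mm across, 90 tall; origin at its underside

How it is judged:
By the outcome, as a careful person would: the job done as asked, in the order asked, and still so for the second after the job is handed in, while the arm keeps its last pose, push and grip.
It also fails if it takes over 72 s, if anything falls off the work surface, if the arm or the gripper's body presses on something with over 40 N, if the wrist force passes 120 N, or if a joint passes its speed limit or range.

## Working session

There is one attempt and no reset: what is moved stays moved. The work goes in short steps, Python scripts to look and compute and a tool call to move; the robot and the scene stay as the last step left them, time stands still between calls to the robot, and variables do not carry over. Pictures are saved under pics/ and viewed, at most 10 in all, crops included, and the job is handed in when it is done.

Besides the shell and the picture viewer there is one more tool, called after "Request:" by a JSON object that holds its "fn" and its "kwargs". drive_tool: Moves the arm, as the interface text tells. Its arguments: {"type":"object","properties":{"rows":{"type":"array"}},"required":["rows"]}

```bash
mkdir -p pics; ls; cat > h.py <<'E'
import numpy as np, cv2
from cell import r, capture, calibration
def K(c):
    f=192/np.tan(np.radians(c["vertical_fov"])/2); return f
def proj(c,P):
    R=np.array(c["orientation"]);p=(np.atleast_2d(P)-c["xyz"])@R
    s=p[:,:2]/p[:,2:]; s=s*(1+c["k1"]*(s**2).sum(1,keepdims=True))
    return s*K(c)+[c["cx"],c["cy"]]
def ray(c,uv):
    d=(np.atleast_2d(uv).astype(float)-[c["cx"],c["cy"]])/K(c); s=d.copy()
    for _ in range(20): s=d/(1+c["k1"]*(s**2).sum(1,keepdims=True))
    return np.array(c["xyz"]),np.c_[s,np.ones(len(s))]@np.array(c["orientation"]).T
def plane(c,uv,z):
    o,d=ray(c,uv); return o+d*((z-o[2])/d[:,2:])
def tri(obs):
    A=np.zeros((3,3));b=np.zeros(3)
    for c,uv in obs:
        o,d=ray(c,uv);d=d[0]/np.linalg.norm(d[0]);M=np.eye(3)-np.outer(d,d);A+=M;b+=M@o
    return np.linalg.solve(A,b)
def save(n,im): cv2.imwrite(f"pics/{n}.png",cv2.cvtColor(im,cv2.COLOR_RGB2BGR))
E
python3 - <<'E'
from h import *
np.set_printoptions(precision=4,suppress=True)
s=r.read_state();print({k:s[k] for k in("clock","tool_pos","eef_rot","grip_width","contact_force")})
ims=[]
for n in("scene","top"):
    c=calibration(n);print(n,c); im=capture(n);save("raw_"+n,im);ims.append(im)
save("both",cv2.resize(np.vstack(ims),(400,600))) 
E
```

```text
pics
{'clock': 0.0, 'tool_pos': array([0.1768, 0.6248, 0.2046]), 'eef_rot': array([[-0.9622,  0.2724, -0.0005],
       [ 0.2724,  0.9622, -0.0018],
       [-0.    , -0.0019, -1.    ]]), 'grip_width': 1.0009415437531102, 'contact_force': array([-0.1754, -0.9112,  0.6215])}
scene {'vertical_fov': 42.58959480090935, 'cx': 257.36603356743075, 'cy': 186.42406838544932, 'k1': -0.14330183996018198, 'xyz': array([ 0.1822, -0.5184,  1.8379]), 'orientation': array([[ 0.7887, -0.5746,  0.2185],
       [-0.6148, -0.7375,  0.2794],
       [ 0.0006, -0.3547, -0.935 ]])}
top {'vertical_fov': 52.96599634100033, 'cx': 259.1537186797006, 'cy': 192.83416474339404, 'k1': -0.05377137162336816, 'xyz': array([ 0.348 , -0.0002,  1.2562]), 'orientation': array([[-0.0151, -0.9842,  0.1763],
       [-0.9997,  0.018 ,  0.015 ],
       [-0.018 , -0.176 , -0.9842]])}
```

View pics/raw_scene.png

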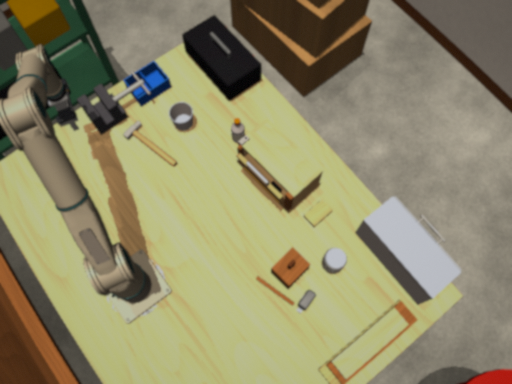

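View pics/raw_top.png

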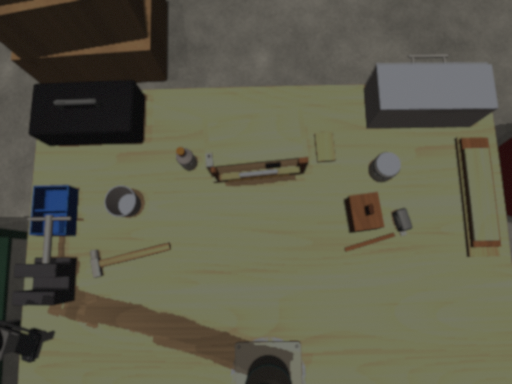

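Scene: cabinet at about (280,175) with the door towards the robot and the block at (290,267). Top: door front from (212,172) to (305,165), strip end at (210,160), block at (365,212) with the handle at (370,209). Next I'll enlarge the crops.

```bash
python3 - <<'E'
from h import *
t=cv2.imread("pics/raw_top.png");s=cv2.imread("pics/raw_scene.png")
a=cv2.resize(t[120:200,190:320],(780,480)[:2],interpolation=cv2.INTER_CUBIC)
cv2.imwrite("pics/c1.png",cv2.convertScaleAbs(a,alpha=1.6))
b=cv2.resize(s[135:215,225:335],(550,400),interpolation=cv2.INTER_CUBIC)
d=cv2.resize(t[180:250,335:415],(228,200),interpolation=cv2.INTER_CUBIC)
d2=cv2.resize(s[240:290,260:317],(228,200),interpolation=cv2.INTER_CUBIC)
cv2.imwrite("pics/c2.png",np.hstack([b,cv2.convertScaleAbs(np.vstack([d,d2]),alpha=1.4)]))
E
```

```text
(no output)
```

View pics/c1.png

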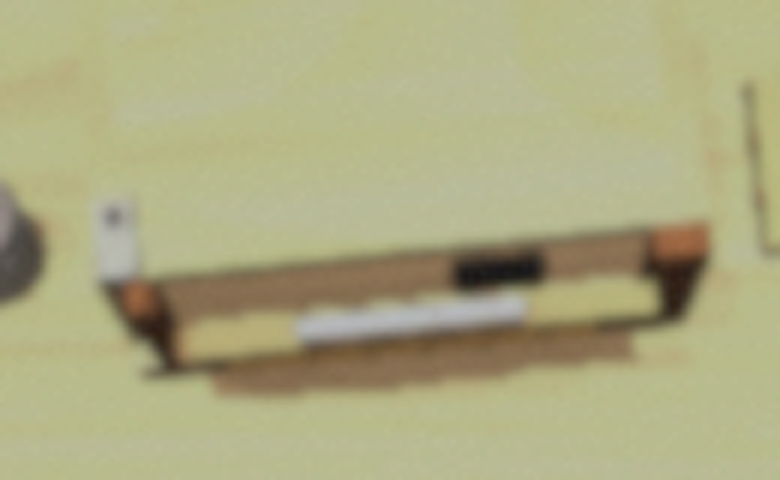

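View pics/c2.png

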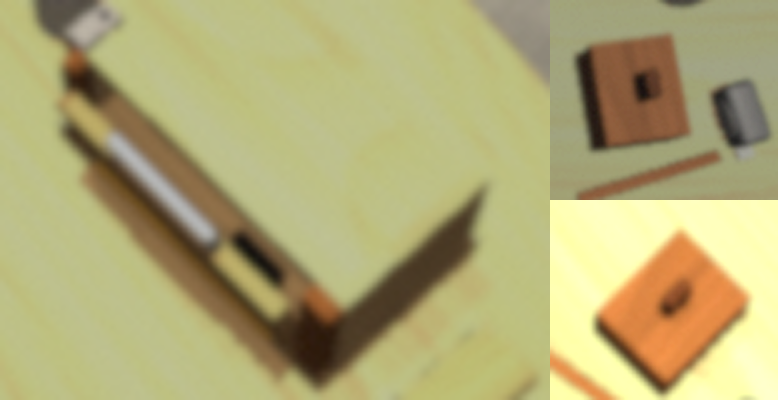

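Top crop: the white bar runs (297,330)–(525,308), cabinet top front edge (105,282)–(710,225), strip top at (140,297); the door is somewhat ajar. In the second crop the bar runs (112,140)–(212,240); the handle shows at (648,85) and (677,297).

```bash
python3 - <<'E'
from h import *
np.set_printoptions(precision=4,suppress=True)
ct=calibration("top");cs=calibration("scene")
T=lambda u,v:[190+u/6-.4,120+v/6-.4]; S=lambda u,v:[225+u/5-.4,135+v/5-.4]
L=tri([(ct,T(298,333)),(cs,S(112,138))]);R=tri([(ct,T(525,308)),(cs,S(213,243))])
print("bar",L,R,np.linalg.norm(L-R))
A,B=plane(ct,[T(105,284),T(710,226)],.165);print("front top",A,B,np.linalg.norm(A-B),np.arctan2(*(B-A)[:2]*[-1,1]) , np.degrees(np.arctan2((A-B)[1],(A-B)[0]))-90)
h=tri([(ct,[335+648/228*80-0,180+85/200*70]),(cs,[260+(677-550)/228*57,240+(297-200)/200*50])])
ht=plane(ct,[[335+(648-550)/228*80,180+78/200*70]],.145);hs=plane(cs,[[260+(677-550)/228*57,240+(292-200)/200*50]],.145)
print("handle top",ht,hs)
bl=[[335+(u-550)/228*80,180+v/200*70] for u,v in((590,48),(670,36),(690,133),(603,148))]
q=plane(ct,bl,.09);print("block top",q,q.mean(0),np.linalg.norm(np.diff(q,axis=0),axis=1))
bs=[[260+(u-550)/228*57,240+(v-200)/200*50] for u,v in((600,318),(681,231),(748,298),(664,383))]
q=plane(cs,bs,.09);print("block scene",q,q.mean(0),np.linalg.norm(np.diff(q,axis=0),axis=1))
E
```

```text
bar [0.5931 0.0716 0.1909] [ 0.6035 -0.0361  0.1839] 0.10833347063114619
front top [0.6231 0.1675 0.165 ] [ 0.6464 -0.1277  0.165 ] 0.2960463807221949 -3.0628788833018827 4.509966827059529
handle top [[ 0.4984 -0.3031  0.145 ]] [[ 0.4969 -0.3112  0.145 ]]
block top [[ 0.5395 -0.2577  0.09  ]
 [ 0.5509 -0.3449  0.09  ]
 [ 0.4462 -0.3592  0.09  ]
 [ 0.4322 -0.2656  0.09  ]] [ 0.4922 -0.3069  0.09  ] [0.088  0.1057 0.0947]
block scene [[ 0.4378 -0.2803  0.09  ]
 [ 0.5456 -0.2631  0.09  ]
 [ 0.5539 -0.3483  0.09  ]
 [ 0.4461 -0.3611  0.09  ]] [ 0.4959 -0.3132  0.09  ] [0.1091 0.0856 0.1086]
```

Request:
{"fn": "drive_tool", "kwargs": {"rows": [[[0,0,0.3,-60,-50,-60,1],[0,0,0.4,-90,-75,-90,1],[0,0,0.5,-120,-100,-110,1],[0,0,0.6,-150,-125,-130,1],[0,0,0.7,-180,-150,-140,1],[0,0,0.8,-210,-175,-150,1],[0,0,0.9,-240,-200,-150,1],[0,0,1.0,-270,-225,-150,1],[0,0,1.1,-300,-250,-150,1],[0,0,1.2,-330,-275,-150,1],[0,0,1.216,-360,-300,-150,1],[0,0,1.216,-385,-320,-150,1]]]}}

```text
clock: 1.1
tool_pos: [0.4386, 0.2428, 0.355]
eef_rot: [[-0.078, 0.997, -0.0], [0.997, 0.078, 0.0], [0.0, -0.0, -1.0]]
contact_force: [0.2, 1.1, -0.3]
grip_width: 0.999
gripper_force: 0.0
```

```bash
cat >> h.py <<'E'
def goto(p,yaw_y=None):
    "shift (mm, tool axes) and turn about tool axes to reach TCP p with tool y at world angle yaw_y (deg), pointing down"
    from scipy.spatial.transform import Rotation as Ro
    s=r.read_state();R=np.array(s["eef_rot"]);sh=R.T@(np.array(p)-s["tool_pos"])*1000
    t=None
    if yaw_y is not None:
        a=np.radians(yaw_y);y=np.array([np.cos(a),np.sin(a),0]);z=np.array([0,0,-1.]);G=np.c_[np.cross(y,z),y,z]
        t=Ro.from_matrix(R.T@G).as_rotvec()
    print("shift",np.round(sh,1),"turn",None if t is None else np.round(t,3),"F",np.round(s["contact_force"],1),"M",np.round(s["moment"],2),"t",round(s["clock"],2),"tcp",np.round(np.array(s["tool_pos"])*1000,1),"w",round(s["grip_width"],3))
E
python3 - <<'E'
from h import *
c=calibration("wrist");s=r.read_state();R=np.array(s["eef_rot"])
print(c,"\ncam in tool",R.T@(c["xyz"]-s["tool_pos"]),R.T@c["orientation"])
goto([.57,.07,.35],4.5)
E
```

```text
{'vertical_fov': 58.55073915050444, 'cx': 259.07828948878245, 'cy': 189.27676980134916, 'k1': -0.03773025841020392, 'xyz': array([0.43241611, 0.32518913, 0.53363251]), 'orientation': array([[ 0.99692279,  0.07468778,  0.02380518],
       [ 0.07836812, -0.95671245, -0.28028508],
       [ 0.00184085,  0.28128815, -0.95962159]])} 
cam in tool [ 0.08267595  0.00031744 -0.17864078] [[-8.29015438e-05 -9.59534202e-01 -2.81592094e-01]
 [ 9.99998077e-01 -6.31261517e-04  1.85664172e-03]
 [-1.95926949e-03 -2.81591399e-01  9.59532410e-01]]
shift [-182.6  117.5    4.9] turn [-0. -0. -0.] F [ 0.2  1.1 -0.3] M [-0.07  0.06  0.01] t 1.1 tcp [438.6 242.8 355. ] w 0.999
```

Request:
{"fn": "drive_tool", "kwargs": {"rows": [[[0,0,0,-40,30,2,1],[0,0,0,-75,50,4,1],[0,0,0,-110,70,5,1],[0,0,0,-145,92,5,1],[0,0,0,-183,118,5,1],[0,0,0,-183,118,5,1],[0,0,0,-183,118,5,1]]]}}

```text
clock: 1.68
tool_pos: [0.5713, 0.0672, 0.3492]
eef_rot: [[-0.072, 0.997, -0.0], [0.997, 0.072, -0.003], [-0.003, -0.0, -1.0]]
contact_force: [0.7, -0.0, -0.6]
grip_width: 0.999
gripper_force: 0.0
```

```bash
python3 - <<'E'
from h import *
im=capture("wrist");save("w1",im);print(r.read_state()["tool_pos"])
cv2.imwrite("pics/w1b.png",cv2.resize(cv2.imread("pics/w1.png"),(800,600)))
E
```

```text
[0.57016302 0.0702603  0.34914989]
```

View pics/w1b.png

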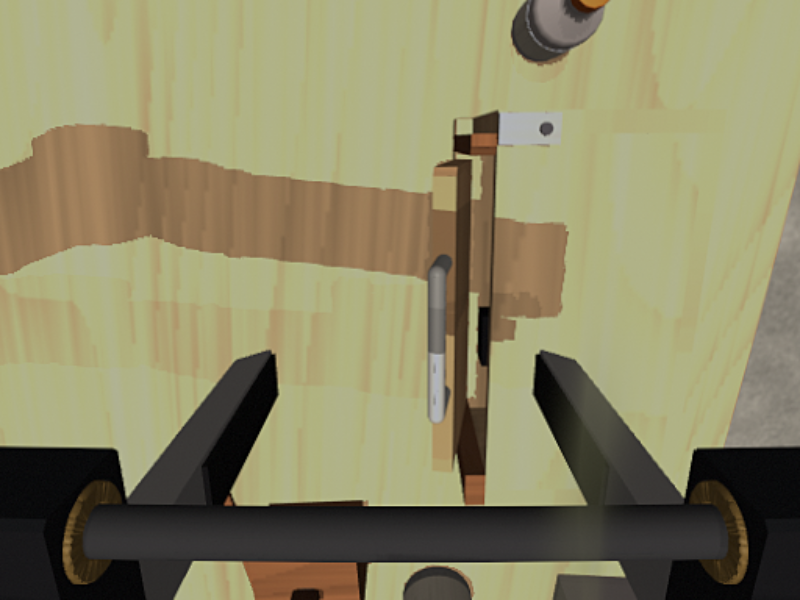

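Wrist view: bar from (437,264) to (436,420), strip top around (475,135), cabinet front top edge x≈495 from (497,112) to (485,500); the door leans out with its top's left corner at (434,165).

```bash
python3 - <<'E'
from h import *
np.set_printoptions(precision=4,suppress=True)
c=calibration("wrist");k=1.5625
P=lambda l,z:plane(c,np.array(l)/k-.2,z)
print("bar",P([(437,262),(436,422)],.195), P([(437,262),(436,422)],.19))
print("cab front top",P([(498,114),(485,500)],.165))
print("strip pts",P([(455,120),(497,112),(497,148),(470,148),(472,135)],.165))
print("door top corner",P([(434,167),(457,166),(432,470),(453,470)],.16))
print("right post",P([(463,475),(486,475),(466,503),(486,503)],.165))
E
```

```text
bar [[ 0.5905  0.0794  0.195 ]
 [ 0.6005 -0.0343  0.195 ]] [[ 0.5909  0.0783  0.19  ]
 [ 0.601  -0.0372  0.19  ]]
cab front top [[ 0.6232  0.1733  0.165 ]
 [ 0.6495 -0.1184  0.165 ]]
strip pts [[0.5959 0.1674 0.165 ]
 [0.6224 0.1745 0.165 ]
 [0.6251 0.1521 0.165 ]
 [0.6075 0.1507 0.165 ]
 [0.6079 0.159  0.165 ]]
door top corner [[ 0.5853  0.1365  0.16  ]
 [ 0.6006  0.1383  0.16  ]
 [ 0.6051 -0.0971  0.16  ]
 [ 0.6217 -0.0958  0.16  ]]
right post [[ 0.6293 -0.0964  0.165 ]
 [ 0.6474 -0.0951  0.165 ]
 [ 0.6346 -0.1224  0.165 ]
 [ 0.6506 -0.1212  0.165 ]]
```

```bash
python3 - <<'E'
from h import *
goto([.5955,.021,.178],5)
E
```

```text
shift [-51.   21.8 171.1] turn [-0.001  0.    -0.011] F [-0.1  1.2 -0.7] M [-0.02  0.09 -0.03] t 1.73 tcp [570.2  70.3 349.1] w 1.001
```

Request:
{"fn": "drive_tool", "kwargs": {"rows": [[[0,0,-0.01,-30,14,20,1],[0,0,-0.01,-51,22,50,1],[0,0,-0.01,-51,22,85,0.7],[0,0,-0.01,-51,22,120,0.6],[0,0,-0.01,-51,22,150,0.6],[0,0,-0.01,-51,22,171,0.6],[0,0,-0.01,-51,22,171,0.3],[0,0,-0.01,-51,22,171,0.15],[0,0,-0.01,-51,22,171,0.05],[0,0,-0.01,-51,22,171,0],[0,0,-0.01,-51,22,171,0],[0,0,-0.01,-51,22,171,0]]]}}

```text
clock: 2.73
tool_pos: [0.5968, 0.0225, 0.1802]
eef_rot: [[-0.089, 0.996, 0.002], [0.996, 0.089, 0.0], [0.0, 0.002, -1.0]]
contact_force: [1.4, 0.5, -0.8]
grip_width: 0.329
gripper_force: 0.0
```

```bash
python3 - <<'E'
from h import *
goto([.5955,.021,.178],5)
im=capture("wrist");save("w2",im);s=r.read_state();print(s["gripper_force"],s["grip_width"]*94)
E
```

```text
shift [-1.4 -1.5  2.2] turn [ 0.002 -0.     0.002] F [ 1.4  0.5 -0.8] M [-0.03  0.09 -0.01] t 2.73 tcp [596.8  22.5 180.2] w 0.329
0.0 26.546364169254467
```

View pics/w2.png

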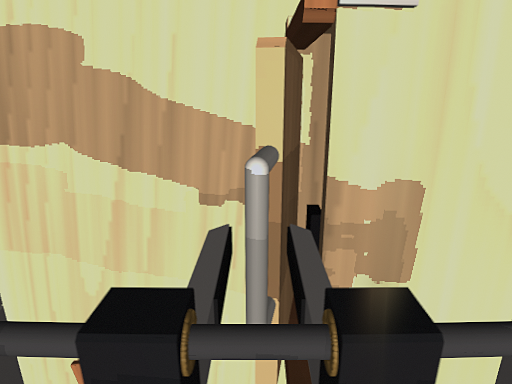

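The bar (258,165)–(257,325) lies between the fingers, which are still closing. I'll finish the closing.

Request:
{"fn": "drive_tool", "kwargs": {"rows": [[[0,0,0,0,0,0,0],[0,0,0,0,0,0,0],[0,0,0,0,0,0,0],[0,0,0,0,0,0,0]]]}}

```text
clock: 3.12
tool_pos: [0.5958, 0.0222, 0.1791]
eef_rot: [[-0.089, 0.996, -0.001], [0.996, 0.089, 0.0], [0.0, -0.001, -1.0]]
contact_force: [-2.4, 0.3, 3.6]
grip_width: 0.12
gripper_force: 30.0
```

```bash
python3 - <<'E'
from h import *
goto([.5955,.021,.178],5)
print(r.read_state()["gripper_force"])
d=.628+.0
for t0 in(.19,):
  for t in np.linspace(t0,1.37,12)[1:]: print(round(t,2),np.round([-170*(np.sin(t)-np.sin(t0)),170*(np.cos(t0)-np.cos(t))],0))
E
```

```text
shift [-1.2 -0.4  1.1] turn [-0.001 -0.     0.002] F [-2.4  0.3  3.6] M [-0.05  0.53 -0.03] t 3.12 tcp [595.8  22.2 179.1] w 0.12
29.999713003635406
0.3 [-18.   4.]
0.4 [-35.  11.]
0.51 [-51.  19.]
0.62 [-67.  28.]
0.73 [-81.  40.]
0.83 [-94.  53.]
0.94 [-105.   67.]
1.05 [-115.   82.]
1.16 [-123.   98.]
1.26 [-130.  115.]
1.37 [-134.  133.]
```

Request:
{"fn": "drive_tool", "kwargs": {"rows": [[[0,0,0,0,-9,2,0],[0,0,0,0,-18,4,0],[0,0,0,0,-27,7,0],[0,0,0,0,-35,11,0],[0,0,0,0,-43,15,0],[0,0,0,0,-51,19,0],[0,0,0,0,-59,23,0],[0,0,0,0,-67,28,0],[0,0,0,0,-74,34,0],[0,0,0,0,-81,40,0],[0,0,0,0,-81,40,0]]]}}

```text
clock: 4.03
tool_pos: [0.5148, 0.0156, 0.1378]
eef_rot: [[-0.089, 0.996, -0.0], [0.996, 0.089, 0.0], [0.0, -0.0, -1.0]]
contact_force: [4.3, 1.9, -7.5]
grip_width: 0.117
gripper_force: 30.0
```

```bash
python3 - <<'E'
from h import *
goto([.5955,.021,.178],5)
s=r.read_state();print(s["gripper_force"])
# fit theta from two points assuming radius 170, hinge z .03
z=s["tool_pos"][2]+.019; print("theta from z",np.arccos((z-.03)/.17))
E
```

```text
shift [ -1.8  80.9 -40.3] turn [-0.    -0.     0.002] F [ 4.3  1.9 -7.5] M [ 0.41 -0.85  0.02] t 4.03 tcp [514.8  15.6 137.8] w 0.117
29.999987483024597
theta from z 0.729318058376043
```

Request:
{"fn": "drive_tool", "kwargs": {"rows": [[[0,0,0,0,-7,6,0],[0,0,0,0,-13,13,0],[0,0,0,0,-19,20,0],[0,0,0,0,-24,27,0],[0,0,0,0,-29,34,0],[0,0,0,0,-34,42,0],[0,0,0,0,-38,50,0],[0,0,0,0,-42,58,0],[0,0,0,0,-46,66,0],[0,0,0,0,-49,75,0],[0,0,0,0,-51,83,0],[0,0,0,0,-52,88,0]]]}}

```text
clock: 5.03
tool_pos: [0.4633, 0.0109, 0.05]
eef_rot: [[-0.089, 0.996, -0.001], [0.996, 0.089, 0.0], [0.0, -0.001, -1.0]]
contact_force: [2.4, 4.2, 1.8]
grip_width: 0.114
gripper_force: 30.0
```

Request:
{"fn": "drive_tool", "kwargs": {"rows": [[[0,0,0,0,0,2,0],[0,0,0,0,0,4,0],[0,0,0,0,0,4,0],[0,0,0,0,0,4,0]]]}}

```text
clock: 5.37
tool_pos: [0.4631, 0.0108, 0.0483]
eef_rot: [[-0.089, 0.996, -0.0], [0.996, 0.089, 0.002], [0.002, -0.0, -1.0]]
contact_force: [-2.5, 3.4, 25.2]
grip_width: 0.118
gripper_force: 30.0
```

```bash
python3 - <<'E'
from h import *
goto([.5955,.021,.178],5)
s=r.read_state();z=s["tool_pos"][2]+.019; print("theta from z",np.arccos((z-.03)/.17))
E
```

```text
shift [  -1.4  132.8 -129.7] turn [-0.    -0.002  0.002] F [-2.5  3.4 25.2] M [ 0.87  0.53 -0.04] t 5.37 tcp [463.1  10.8  48.3] w 0.118
theta from z 1.3496086476509233
```

Request:
{"fn": "drive_tool", "kwargs": {"rows": [[[0,0,0,0,0,-2,0],[0,0,0,0,2,-10,0],[0,0,0,0,5,-20,0],[0,0,0,0,13,-39,0],[0,0,0,0,23,-57,0],[0,0,0,0,35,-73,0],[0,0,0,0,49,-88,0],[0,0,0,0,64,-101,0],[0,0,0,0,81,-112,0],[0,0,0,0,100,-121,0],[0,0,0,0,116,-127,0],[0,0,0,0,124,-129,0]]]}}

```text
clock: 6.37
tool_pos: [0.5823, 0.0208, 0.1773]
eef_rot: [[-0.088, 0.996, -0.011], [0.996, 0.088, 0.001], [0.002, -0.011, -1.0]]
contact_force: [-13.3, 2.7, 27.3]
grip_width: 0.119
gripper_force: 30.0
```

Request:
{"fn": "drive_tool", "kwargs": {"rows": [[[0,0,0,0,8,-2,0],[0,0,0,0,17,-4,0],[0,0,0,0,25,-5,0],[0,0,0,0,32,-6,0],[0,0,0,0,38,-6,0],[0,0,0,0,41,-6,0],[0,0,0,0,43,-6,0],[0,0,0,0,43,-6,0]]]}}

```text
clock: 7.03
tool_pos: [0.6281, 0.0246, 0.1823]
eef_rot: [[-0.088, 0.996, -0.004], [0.996, 0.088, 0.0], [0.0, -0.004, -1.0]]
contact_force: [-3.2, 1.9, 12.2]
grip_width: 0.119
gripper_force: 30.0
```

```bash
python3 - <<'E'
from h import *
goto([.6283,.0256,.181],5)
E
```

```text
shift [0.9 0.3 1.3] turn [-0.004 -0.     0.001] F [-3.2  1.9 12.2] M [ 0.36  1.2  -0.04] t 7.03 tcp [628.1  24.6 182.3] w 0.119
```

Request:
{"fn": "drive_tool", "kwargs": {"rows": [[[0,0,0,0,1.5,1,0],[0,0,0,0,3,1,0],[0,0,0,0,3,1,0],[0,0,0,0,3,1,0]]]}}

```text
clock: 7.37
tool_pos: [0.6284, 0.0247, 0.1821]
eef_rot: [[-0.088, 0.996, -0.009], [0.996, 0.088, 0.001], [0.002, -0.009, -1.0]]
contact_force: [-10.4, 1.8, 21.5]
grip_width: 0.121
gripper_force: 30.0
```

```bash
python3 - <<'E'
from h import *
goto([.6283,.0256,.181],5)
E
```

```text
shift [ 0.9 -0.   1.1] turn [-0.009 -0.002  0.001] F [-10.4   1.8  21.5] M [0.37 2.76 0.02] t 7.37 tcp [628.4  24.7 182.1] w 0.121
```

Request:
{"fn": "drive_tool", "kwargs": {"rows": [[[0,0,0,0,2,0,0],[0,0,0,0,4,0,0],[0,0,0,0,4,0,0],[0,0,0,0,4,0,0]]]}}

```text
clock: 7.7
tool_pos: [0.6283, 0.0247, 0.182]
eef_rot: [[-0.087, 0.996, -0.017], [0.996, 0.087, 0.001], [0.003, -0.017, -1.0]]
contact_force: [-19.5, 1.3, 28.0]
grip_width: 0.117
gripper_force: 30.0
```

```bash
python3 - <<'E'
from h import *
goto([.6283,.0256,.181],5)
E
```

```text
shift [0.9 0.1 1. ] turn [-0.017 -0.003  0.   ] F [-19.5   1.3  28. ] M [ 0.33  4.75 -0.02] t 7.7 tcp [628.3  24.7 182. ] w 0.117
```

Request:
{"fn": "drive_tool", "kwargs": {"rows": [[[0,0,0,0,-3,-2,0],[0,0,0,0,-5,-3,0],[0,0,0,0,-5,-3,0],[0,0,0,0,-5,-3,0.1],[0,0,0,0,-5,-3,0.3],[0,0,0,0,-5,-3,0.5],[0,0,0,0,-5,-3,0.5],[0,0,0,0,-5,-3,0.5]]]}}

```text
clock: 8.37
tool_pos: [0.6327, 0.025, 0.1837]
eef_rot: [[-0.089, 0.996, 0.001], [0.996, 0.089, -0.001], [-0.001, 0.001, -1.0]]
contact_force: [0.1, -0.9, -0.8]
grip_width: 0.365
gripper_force: 0.0
```

```bash
python3 - <<'E'
from h import *
s=goto([.6283,.0256,.181],5); goto([.58,.06,.33],5)
E
```

```text
shift [ 1.  -4.4  2.7] turn [0.001 0.001 0.001] F [ 0.1 -0.9 -0.8] M [-0.05  0.07  0.02] t 8.37 tcp [632.7  25.  183.7] w 0.365
shift [  39.4  -49.3 -146.4] turn [0.001 0.001 0.001] F [ 0.1 -0.9 -0.8] M [-0.05  0.07  0.02] t 8.37 tcp [632.7  25.  183.7] w 0.365
```

Request:
{"fn": "drive_tool", "kwargs": {"rows": [[[0,0,0,0,0,-35,0.5],[0,0,0,10,0,-70,0.6],[0,0,0,40,-10,-97,1],[0,0,0,70,-20,-97,1],[0,0,0,93,-25,-97,1],[0,0,0,93,-25,-97,1],[0,0,0,93,-25,-97,1]]]}}

```text
clock: 8.95
tool_pos: [0.5989, 0.1176, 0.2809]
eef_rot: [[-0.092, 0.996, 0.001], [0.996, 0.092, 0.0], [0.0, 0.001, -1.0]]
contact_force: [-0.2, 0.2, 0.1]
grip_width: 0.857
gripper_force: 0.0
```

```bash
python3 - <<'E'
from h import *
im=capture("wrist");save("w3",im);goto([.6,.115,.28],5)
cv2.imwrite("pics/w3b.png",cv2.resize(cv2.imread("pics/w3.png")[0:300,150:500],(700,600),interpolation=cv2.INTER_CUBIC))
E
```

```text
shift [-0.6  0.8  0.9] turn [0.001 0.001 0.002] F [-0.2 -0.5  0. ] M [-0.08 -0.01 -0.06] t 9.0 tcp [599.2 115.6 280.9] w 0.904
```

View pics/w3b.png

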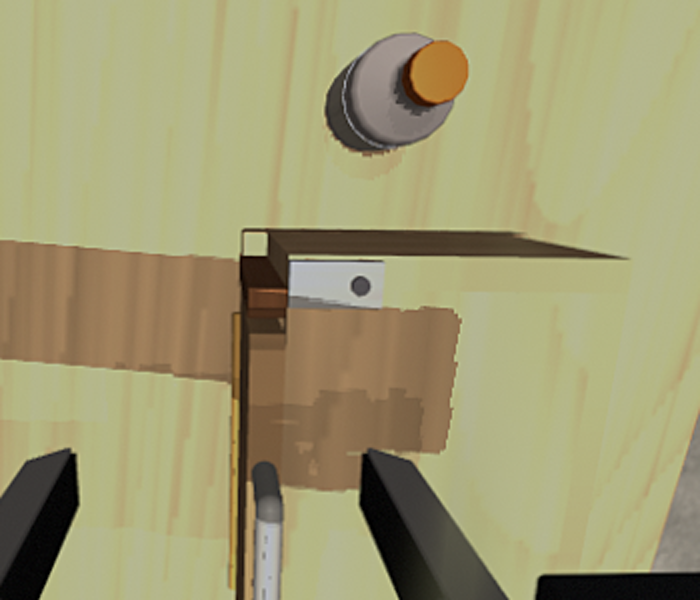

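Door shut flush; strip top at crop (248–287, 288–306), i.e. raw (274–293, 144–153), door top end just below at ~(283,160). I'll read the intensity profile along the gap.

```bash
python3 - <<'E'
from h import *
np.set_printoptions(precision=4,suppress=True)
im=cv2.imread("pics/w3.png");c=calibration("wrist")
for v in range(124,176): print(v,im[v,277:291].mean(0).astype(int),im[v,[276,283,290]].sum(1)//3, plane(c,[[283.5,v]],.165)[0][:2])
E
```

```text
124 [ 80 108 114] [166 107  49] [0.616  0.1713]
125 [ 80 109 115] [168 108  48] [0.6161 0.1704]
126 [ 82 111 117] [171 109  48] [0.6162 0.1696]
127 [ 75 103 109] [151  95  49] [0.6163 0.1688]
128 [22 33 48] [15 32 49] [0.6164 0.1679]
129 [22 34 49] [24 27 49] [0.6165 0.1671]
130 [23 34 50] [28 27 49] [0.6166 0.1662]
131 [22 34 50] [28 27 50] [0.6166 0.1654]
132 [22 34 49] [29 27 49] [0.6167 0.1645]
133 [21 32 48] [30 27 50] [0.6168 0.1637]
134 [21 32 48] [28 30 49] [0.6169 0.1628]
135 [20 31 47] [30 30 50] [0.617 0.162]
136 [18 29 46] [30 29 51] [0.6171 0.1611]
137 [18 29 46] [28 29 51] [0.6172 0.1603]
138 [16 27 44] [28 29 45] [0.6173 0.1594]
139 [16 27 44] [27 30 38] [0.6174 0.1586]
140 [16 26 43] [27 30 30] [0.6175 0.1577]
141 [15 26 42] [27 29 24] [0.6176 0.1569]
142 [14 24 40] [27 27 24] [0.6177 0.156 ]
143 [15 25 42] [31 26 25] [0.6178 0.1551]
144 [34 56 90] [58 58 57] [0.6179 0.1543]
145 [ 58  94 148] [ 63 104 104] [0.618  0.1534]
146 [36 59 95] [62 60 76] [0.618  0.1526]
147 [35 58 92] [62 64 57] [0.6181 0.1517]
148 [36 59 94] [62 64 59] [0.6182 0.1508]
149 [36 59 94] [61 64 
[... 442 characters left out ...]
0 [36 52 68] [ 48  45 107] [0.6194 0.1403]
161 [33 49 65] [48 45 88] [0.6195 0.1394]
162 [32 48 64] [48 46 79] [0.6196 0.1385]
163 [31 47 63] [50 46 62] [0.6197 0.1376]
164 [31 47 62] [47 45 56] [0.6198 0.1368]
165 [29 43 58] [47 43 41] [0.6199 0.1359]
166 [34 51 68] [55 51 49] [0.62  0.135]
167 [ 56  83 110] [88 84 80] [0.6201 0.1341]
168 [ 60  89 118] [90 90 91] [0.6202 0.1332]
169 [ 58  86 115] [89 86 88] [0.6203 0.1323]
170 [ 58  85 113] [86 86 86] [0.6204 0.1314]
171 [ 56  84 111] [86 84 84] [0.6205 0.1305]
172 [ 56  83 110] [83 83 83] [0.6206 0.1296]
173 [ 56  83 109] [85 84 83] [0.6207 0.1287]
174 [ 57  85 113] [89 85 84] [0.6208 0.1278]
175 [ 67  99 130] [103  99  97] [0.6209 0.1269]
```

```bash
python3 - <<'E'
import cv2
im=cv2.imread("pics/w3.png")[110:180,255:325]
cv2.imwrite("pics/w3c.png",cv2.convertScaleAbs(cv2.resize(im,(560,560),interpolation=cv2.INTER_NEAREST),alpha=1.8))
E
```

```text
(no output)
```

View pics/w3c.png

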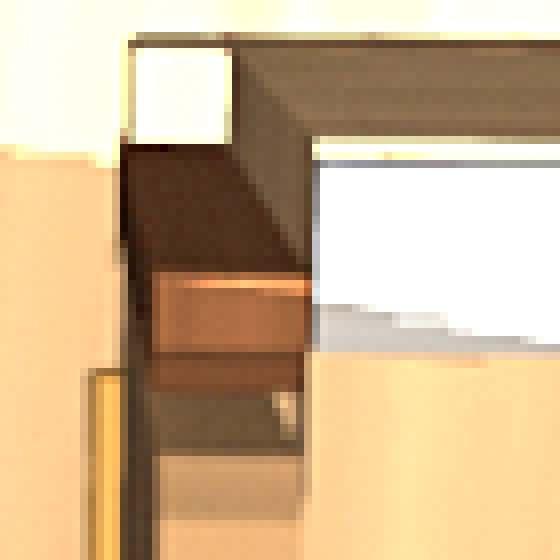

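Request:
{"fn": "drive_tool", "kwargs": {"rows": [[[0,0,-0.12,-15,0,-20,1],[0,0,-0.24,-45,-10,-20,1],[0,0,-0.36,-85,-25,-20,1],[0,0,-0.48,-125,-40,-20,1],[0,0,-0.6,-165,-55,-20,1],[0,0,-0.72,-205,-70,-20,1],[0,0,-0.84,-245,-85,-20,1],[0,0,-0.96,-285,-100,-20,1],[0,0,-1.08,-325,-115,-20,1],[0,0,-1.2,-365,-128,-20,1],[0,0,-1.32,-395,-136,-20,1],[0,0,-1.44,-412,-140,-20,1]]]}}

```text
clock: 10.0
tool_pos: [0.4918, -0.3161, 0.3009]
eef_rot: [[-0.999, 0.047, -0.002], [0.047, 0.999, -0.005], [0.001, -0.005, -1.0]]
contact_force: [-0.7, -0.7, 0.3]
grip_width: 0.998
gripper_force: 0.0
```

```bash
python3 - <<'E'
from h import *
goto([.498,-.307,.30],98);print(r.read_state()["joint_positions"])
E
```

```text
shift [-5.8  9.4  0.8] turn [-0.005 -0.002 -0.186] F [-0.7 -0.7  0.3] M [0.04 0.04 0.07] t 10.0 tcp [ 491.8 -316.1  300.9] w 0.998
[ 0.37711446  0.44804152  0.21916648  1.58079833 -0.09880686  1.12255906
  2.14221295]
```

Request:
{"fn": "drive_tool", "kwargs": {"rows": [[[0,0,-0.1,-3,4,0,1],[0,0,-0.18,-6,9,0,1],[0,0,-0.18,-6,9,0,1],[0,0,-0.18,-6,9,0,1]]]}}

```text
clock: 10.33
tool_pos: [0.5016, -0.2997, 0.3006]
eef_rot: [[-0.991, -0.133, -0.001], [-0.133, 0.991, -0.0], [0.001, -0.0, -1.0]]
contact_force: [-0.2, -0.5, -0.6]
grip_width: 1.002
gripper_force: 0.0
```

```bash
python3 - <<'E'
from h import *
im=capture("wrist");save("w4",im);goto([.498,-.307,.30],98)
cv2.imwrite("pics/w4b.png",cv2.resize(cv2.imread("pics/w4.png")[100:300,156:356],(600,600),interpolation=cv2.INTER_CUBIC))
E
```

```text
shift [ 4.6 -7.   0.7] turn [-0.001 -0.001 -0.005] F [ 0.8 -0.4  0.3] M [0.01 0.01 0.01] t 10.38 tcp [ 501.6 -299.5  300.6] w 1.001
```

View pics/w4b.png

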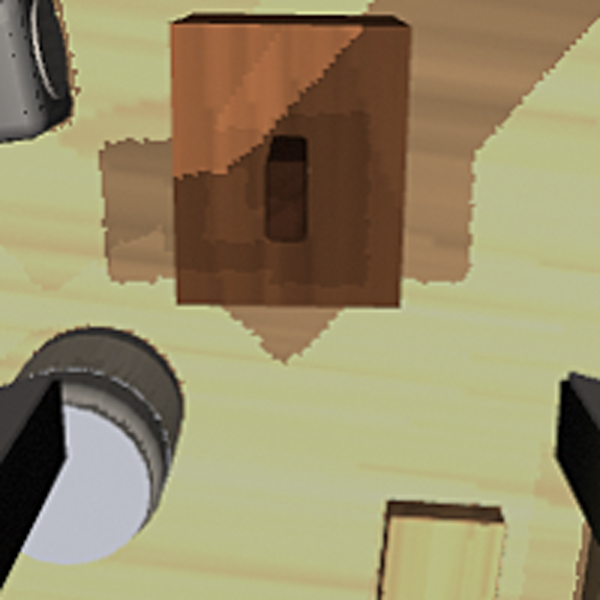

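Block top corners at crop (171,22),(410,22),(178,305),(400,305); handle top face (267–308, 160–240), centred (287,200).

```bash
python3 - <<'E'
from h import *
np.set_printoptions(precision=4,suppress=True)
c=calibration("wrist");P=lambda l,z:plane(c,np.array(l)/3-.33+[156,100],z)
q=P([(171,23),(410,23),(400,305),(178,305)],.09);print(q,q.mean(0),np.linalg.norm(np.diff(q,axis=0),axis=1));
e=(q[2]+q[3]-q[0]-q[1]);print("yaw",np.degrees(np.arctan2(e[1],e[0])))
h=P([(267,160),(308,160),(306,240),(268,240)],.145);print(h,h.mean(0),np.linalg.norm(np.diff(h,axis=0),axis=1))
e=(h[2]+h[3]-h[0]-h[1]);print("yaw",np.degrees(np.arctan2(e[1],e[0])))
m=h.mean(0); goto([m[0],m[1],.125-.019],98)
E
```

```text
[[ 0.4471 -0.3586  0.09  ]
 [ 0.4353 -0.271   0.09  ]
 [ 0.5443 -0.2574  0.09  ]
 [ 0.5562 -0.3452  0.09  ]] [ 0.4957 -0.3081  0.09  ] [0.0884 0.1098 0.0887]
yaw 7.068980147524209
[[ 0.483  -0.3161  0.145 ]
 [ 0.4812 -0.3027  0.145 ]
 [ 0.5083 -0.2998  0.145 ]
 [ 0.51   -0.3124  0.145 ]] [ 0.4956 -0.3077  0.145 ] [0.0135 0.0272 0.0128]
yaw 6.978461302039155
shift [  6.9  -7.3 194.7] turn [-0.001 -0.001 -0.005] F [ 0.8 -0.4  0.3] M [0.01 0.01 0.01] t 10.38 tcp [ 501.6 -299.5  300.6] w 1.001
```

Request:
{"fn": "drive_tool", "kwargs": {"rows": [[[0,0,0.01,7,-7,35,1],[0,0,0.01,7,-7,70,1],[0,0,0.01,7,-7,105,0.8],[0,0,0.01,7,-7,140,0.7],[0,0,0.01,7,-7,170,0.6],[0,0,0.01,7,-7,190,0.5],[0,0,0.01,7,-7,195,0.5],[0,0,0.01,7,-7,195,0.4],[0,0,0.01,7,-7,195,0.2],[0,0,0.01,7,-7,195,0],[0,0,0.01,7,-7,195,0],[0,0,0.01,7,-7,195,0]]]}}

```text
clock: 11.38
tool_pos: [0.4972, -0.3065, 0.1072]
eef_rot: [[-0.992, -0.128, 0.002], [-0.128, 0.992, -0.001], [-0.002, -0.002, -1.0]]
contact_force: [0.1, -0.1, 0.6]
grip_width: 0.328
gripper_force: 0.0
```

Request:
{"fn": "drive_tool", "kwargs": {"rows": [[[0,0,0,0,0,0,0],[0,0,0,0,0,0,0],[0,0,0,0,0,0,0]]]}}

```text
clock: 11.63
tool_pos: [0.4968, -0.3073, 0.1063]
eef_rot: [[-0.992, -0.128, 0.001], [-0.128, 0.992, -0.002], [-0.001, -0.002, -1.0]]
contact_force: [0.4, -0.6, 0.5]
grip_width: 0.144
gripper_force: 30.0
```

```bash
python3 - <<'E'
from h import *
goto([.4956,-.3077,.106],97);s=r.read_state();print(s["gripper_force"],s["grip_width"]*94)
E
```

```text
shift [ 1.3 -0.2  0.3] turn [-0.002  0.001  0.006] F [ 0.4 -0.6  0.5] M [-0.26 -0.24  0.  ] t 11.63 tcp [ 496.8 -307.3  106.3] w 0.144
29.98487502336502 13.518633786012359
```

Request:
{"fn": "drive_tool", "kwargs": {"rows": [[[0,0,0,0,0,-15,0],[0,0,0,0,0,-35,0],[0,0,0,0,0,-60,0],[0,0,0,0,0,-90,0],[0,0,0,0,0,-125,0],[0,0,0,0,0,-160,0],[0,0,0,0,0,-195,0],[0,0,0,0,0,-215,0],[0,0,0,0,0,-215,0],[0,0,0,0,0,-215,0]]]}}

```text
clock: 12.47
tool_pos: [0.4965, -0.306, 0.3212]
eef_rot: [[-0.992, -0.128, 0.001], [-0.128, 0.992, -0.0], [-0.001, -0.0, -1.0]]
contact_force: [-0.1, 0.1, -1.9]
grip_width: 0.148
gripper_force: 30.0
```

```bash
python3 - <<'E'
from h import *
goto([.620,.137,.32],95.1)
E
```

```text
shift [-179.1  423.5    1.2] turn [-0.     0.001  0.039] F [-0.1  0.1 -1.9] M [ 0.07  0.01 -0.03] t 12.47 tcp [ 496.5 -306.   321.2] w 0.148
```

Request:
{"fn": "drive_tool", "kwargs": {"rows": [[[0,0,0.01,-8,18,0,0],[0,0,0.02,-22,52,0,0],[0,0,0.03,-37,88,0,0],[0,0,0.039,-53,125,0,0],[0,0,0.039,-69,163,0,0],[0,0,0.039,-85,201,0,0],[0,0,0.039,-101,239,0,0],[0,0,0.039,-117,277,0,0],[0,0,0.039,-133,315,0,0],[0,0,0.039,-149,352,0,0],[0,0,0.039,-164,387,0,0],[0,0,0.039,-175,413,0,0]]]}}

```text
clock: 13.47
tool_pos: [0.6158, 0.1304, 0.3176]
eef_rot: [[-0.996, -0.093, -0.005], [-0.093, 0.996, 0.001], [0.005, 0.001, -1.0]]
contact_force: [0.2, -0.2, -0.8]
grip_width: 0.148
gripper_force: 30.0
```

Request:
{"fn": "drive_tool", "kwargs": {"rows": [[[0,0,0,-4,10,0,0],[0,0,0,-4,10,0,0],[0,0,0,-4,10,0,0],[0,0,0,-4,10,0,0]]]}}

```text
clock: 13.8
tool_pos: [0.6197, 0.1333, 0.3199]
eef_rot: [[-0.996, -0.086, -0.002], [-0.086, 0.996, -0.002], [0.002, -0.002, -1.0]]
contact_force: [0.9, 0.6, -1.4]
grip_width: 0.15
gripper_force: 30.0
```

```bash
python3 - <<'E'
from h import *
im=capture("wrist");save("w5",im);goto([.620,.137,.281],95.1)
c=calibration("wrist");print(proj(c,[[.6187,.1367,.165],[.62,.1461,.165],[.62,.1274,.165],[.6187,.137,.225]]))
cv2.imwrite("pics/w5b.png",cv2.resize(cv2.imread("pics/w5.png")[60:300,156:356],(500,600),interpolation=cv2.INTER_CUBIC))
E
```

```text
shift [-0.5  3.9 39.3] turn [-0.002 -0.001 -0.003] F [-0.5 -0.2 -0.4] M [ 0.01 -0.05  0.01] t 13.85 tcp [619.9 133.1 320.3] w 0.149
[[262.60599822 172.63347586]
 [271.8166445  174.67206438]
 [253.25447266 173.11485085]
 [263.51392906 189.57090025]]
```

View pics/w5b.png

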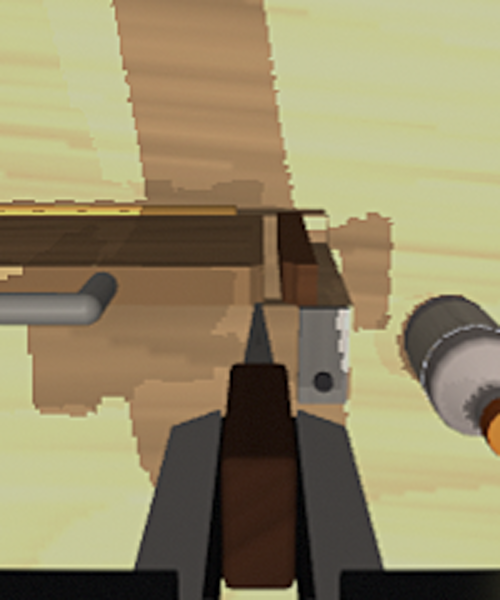

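The blade tip hangs at crop (259,303), 4 mm short of the gap centre at (268,270); the door is shut and the gap is clear. I'll shift 4 mm and go down to the lip.

Request:
{"fn": "drive_tool", "kwargs": {"rows": [[[0,0,0,0,4,0,0],[0,0,0,0,4,10,0],[0,0,0,0,4,25,0],[0,0,0,0,4,40,0],[0,0,0,0,4,52,0],[0,0,0,0,4,58,0],[0,0,0,0,4,63,0],[0,0,0,0,4,63,0],[0,0,0,0,4,63,0]]]}}

```text
clock: 14.6
tool_pos: [0.6201, 0.1401, 0.2581]
eef_rot: [[-0.996, -0.089, 0.0], [-0.089, 0.996, 0.0], [-0.0, 0.0, -1.0]]
contact_force: [-0.1, 0.5, -1.4]
grip_width: 0.146
gripper_force: 30.0
```

```bash
python3 - <<'E'
from h import *
goto([.620,.137,.2163],95.1)
E
```

```text
shift [ 0.4 -3.1 41.8] turn [ 0.  0. -0.] F [-0.1  0.5 -1.4] M [ 0.03 -0.03 -0.03] t 14.6 tcp [620.1 140.1 258.1] w 0.146
```

Request:
{"fn": "drive_tool", "kwargs": {"rows": [[[0,0,0,0,0,0,0],[0,0,0,0,0,0,0],[0,0,0,0,0,0,0],[0,0,0,0,0,0,0]]]}}

```text
clock: 14.93
tool_pos: [0.6201, 0.1403, 0.2583]
eef_rot: [[-0.996, -0.089, 0.001], [-0.089, 0.996, 0.0], [-0.001, 0.0, -1.0]]
contact_force: [-1.0, -0.5, -1.9]
grip_width: 0.148
gripper_force: 30.0
```

```bash
python3 - <<'E'
from h import *
for i in range(4): goto([.620,.137,.2163],95.1); im=capture("wrist")
save("w6",im)
E
```

```text
shift [ 0.4 -3.3 42. ] turn [0.    0.001 0.   ] F [-1.  -0.5 -1.9] M [ 0.01 -0.02 -0.05] t 14.93 tcp [620.1 140.3 258.3] w 0.148
shift [ 0.4 -3.3 41.9] turn [0.    0.001 0.   ] F [-0.4 -0.2 -1.7] M [ 0.02 -0.    0.01] t 14.98 tcp [620.  140.3 258.2] w 0.147
shift [ 0.3 -3.3 41.8] turn [0. 0. 0.] F [ 0.1 -0.2 -1. ] M [0.02 0.02 0.  ] t 15.03 tcp [620.  140.3 258.1] w 0.15
shift [ 0.2 -3.3 41.7] turn [0. 0. 0.] F [ 0.   0.4 -2. ] M [-0.01 -0.    0.  ] t 15.08 tcp [619.9 140.3 258. ] w 0.151
```

Request:
{"fn": "drive_tool", "kwargs": {"rows": [[[0,0,0,0,-2,0,0],[0,0,0,0,-3.3,0,0],[0,0,0,0,-3.3,2,0],[0,0,0,0,-3.3,5,0],[0,0,0,0,-3.3,9,0],[0,0,0,0,-3.3,13,0],[0,0,0,0,-3.3,17,0],[0,0,0,0,-3.3,20,0],[0,0,0,0,-3.3,20,0],[0,0,0,0,-3.3,20,0]]]}}

```text
clock: 15.97
tool_pos: [0.6199, 0.1373, 0.2375]
eef_rot: [[-0.996, -0.089, -0.001], [-0.089, 0.996, 0.0], [0.001, 0.0, -1.0]]
contact_force: [0.3, 0.9, -0.8]
grip_width: 0.15
gripper_force: 30.0
```

```bash
python3 - <<'E'
from h import *
goto([.620,.137,.2163],95.1)
E
```

```text
shift [-0.1 -0.3 21.2] turn [ 0.    -0.001  0.   ] F [ 0.3  0.9 -0.8] M [0.24 0.1  0.01] t 15.97 tcp [619.9 137.3 237.5] w 0.15
```

Request:
{"fn": "drive_tool", "kwargs": {"rows": [[[0,0,0,0,0,2,0],[0,0,0,0,0,4,0],[0,0,0,0,0,6,0],[0,0,0,0,0,8,0],[0,0,0,0,0,8,0],[0,0,0,0,0,8,0]]]}}

```text
clock: 16.47
tool_pos: [0.6202, 0.1375, 0.2296]
eef_rot: [[-0.996, -0.089, -0.0], [-0.089, 0.996, 0.001], [0.0, 0.001, -1.0]]
contact_force: [0.9, 2.8, -2.6]
grip_width: 0.146
gripper_force: 30.0
```

```bash
cat > m.py <<'E'
from h import *
F=[];M=[]
for i in range(6):
    s=r.read_state();F.append(s["contact_force"]);M.append(s["moment"]);capture("wrist")
F=np.mean(F,0);M=np.mean(M,0);R=np.array(s["eef_rot"])
print("F tool",np.round(R.T@F,2),"M tool",np.round(R.T@M,3),"depth",165-(s["tool_pos"][2]*1000-96.3),"tcp",np.round(s["tool_pos"],4),"t",round(s["clock"],2))
E
python3 m.py
```

```text
F tool [-0.66  2.46  2.46] M tool [-0.806 -0.225 -0.017] depth 31.602884003991846 tcp [0.6202 0.1375 0.2297] t 16.72
```

Request:
{"fn": "drive_tool", "kwargs": {"rows": [[[0,0,0,0,0.5,0,0],[0,0,0,0,1,0,0],[0,0,0,0,1,0,0],[0,0,0,0,1,0,0]]]}}

```text
clock: 17.1
tool_pos: [0.6201, 0.1376, 0.2298]
eef_rot: [[-0.996, -0.089, -0.0], [-0.089, 0.996, -0.0], [0.0, -0.0, -1.0]]
contact_force: [0.3, 1.5, -2.6]
grip_width: 0.148
gripper_force: 30.0
```

```bash
python3 m.py
```

```text
F tool [-0.5   1.55  1.9 ] M tool [-0.456 -0.089  0.029] depth 31.41608712161235 tcp [0.6201 0.1376 0.2299] t 17.35
```

Request:
{"fn": "drive_tool", "kwargs": {"rows": [[[0,0,0,0,0.7,0,0],[0,0,0,0,1.3,0,0],[0,0,0,0,1.3,2,0],[0,0,0,0,1.3,4,0],[0,0,0,0,1.3,4,0],[0,0,0,0,1.3,4,0]]]}}

```text
clock: 17.9
tool_pos: [0.6198, 0.139, 0.2256]
eef_rot: [[-0.996, -0.089, -0.001], [-0.089, 0.996, -0.0], [0.001, -0.0, -1.0]]
contact_force: [0.2, -0.2, -1.5]
grip_width: 0.146
gripper_force: 30.0
```

```bash
python3 m.py
```

```text
F tool [ 0.02 -0.15  1.17] M tool [-0.013  0.     0.032] depth 35.39385685478305 tcp [0.62   0.1392 0.2259] t 18.15
```

Request:
{"fn": "drive_tool", "kwargs": {"rows": [[[0,0,0,0,0,2,0],[0,0,0,0,0,4,0],[0,0,0,0,0,4,0],[0,0,0,0,0,4,0]]]}}

```text
clock: 18.53
tool_pos: [0.6198, 0.1392, 0.2216]
eef_rot: [[-0.996, -0.089, -0.001], [-0.089, 0.996, -0.0], [0.001, -0.0, -1.0]]
contact_force: [0.6, 0.7, -1.2]
grip_width: 0.147
gripper_force: 30.0
```

```bash
python3 m.py
```

```text
F tool [0.09 0.06 1.03] M tool [-0.037 -0.022  0.016] depth 39.37364485737858 tcp [0.62   0.1393 0.2219] t 18.78
```

Request:
{"fn": "drive_tool", "kwargs": {"rows": [[[0,0,0,0,0,2,0],[0,0,0,0,0,4,0],[0,0,0,0,0,4,0],[0,0,0,0,0,4,0]]]}}

```text
clock: 19.17
tool_pos: [0.6198, 0.1392, 0.2176]
eef_rot: [[-0.996, -0.089, -0.001], [-0.089, 0.996, -0.0], [0.001, -0.0, -1.0]]
contact_force: [1.2, -0.2, -0.3]
grip_width: 0.15
gripper_force: 30.0
```

```bash
python3 m.py
```

```text
F tool [-0.3   0.15  0.97] M tool [-0.033 -0.016  0.014] depth 43.399624085351874 tcp [0.6201 0.1393 0.2179] t 19.42
```

Request:
{"fn": "drive_tool", "kwargs": {"rows": [[[0,0,0,0,0,2,0],[0,0,0,0,0,4,0],[0,0,0,0,0,4,0],[0,0,0,0,0,4,0]]]}}

```text
clock: 19.8
tool_pos: [0.6198, 0.1392, 0.2136]
eef_rot: [[-0.996, -0.089, -0.001], [-0.089, 0.996, -0.0], [0.001, -0.0, -1.0]]
contact_force: [-0.8, -0.2, -1.9]
grip_width: 0.145
gripper_force: 30.0
```

```bash
python3 m.py
```

```text
F tool [0.42 0.24 1.26] M tool [ 0.001  0.005 -0.012] depth 47.39113043034955 tcp [0.62   0.1393 0.2139] t 20.05
```

Request:
{"fn": "drive_tool", "kwargs": {"rows": [[[0,0,0,0,0,1,0],[0,0,0,0,0,2,0],[0,0,0,0,0,3,0],[0,0,0,0,0,3,0],[0,0,0,0,0,3,0]]]}}

```text
clock: 20.52
tool_pos: [0.6199, 0.1392, 0.2107]
eef_rot: [[-0.996, -0.089, -0.0], [-0.089, 0.996, -0.0], [0.0, -0.0, -1.0]]
contact_force: [0.4, 0.5, -0.9]
grip_width: 0.149
gripper_force: 30.0
```

```bash
python3 m.py
```

```text
F tool [-0.23 -0.12  1.25] M tool [0.025 0.024 0.026] depth 50.46712931829849 tcp [0.62   0.1392 0.2108] t 20.77
```

Request:
{"fn": "drive_tool", "kwargs": {"rows": [[[0,0,0,0,0,1,0],[0,0,0,0,0,2,0],[0,0,0,0,0,3,0],[0,0,0,0,0,3,0],[0,0,0,0,0,3,0]]]}}

```text
clock: 21.23
tool_pos: [0.62, 0.1391, 0.2077]
eef_rot: [[-0.996, -0.089, -0.0], [-0.089, 0.996, -0.0], [0.0, -0.0, -1.0]]
contact_force: [-0.1, -0.3, -2.0]
grip_width: 0.145
gripper_force: 30.0
```

```bash
python3 m.py
```

```text
F tool [ 0.12 -0.37  1.5 ] M tool [ 0.165 -0.025 -0.007] depth 53.51632599677585 tcp [0.6199 0.1391 0.2078] t 21.48
```

Request:
{"fn": "drive_tool", "kwargs": {"rows": [[[0,0,0,0,-0.3,1,0],[0,0,0,0,-0.3,2,0],[0,0,0,0,-0.3,3,0],[0,0,0,0,-0.3,3,0],[0,0,0,0,-0.3,3,0]]]}}

```text
clock: 21.95
tool_pos: [0.62, 0.1389, 0.2047]
eef_rot: [[-0.996, -0.089, -0.0], [-0.089, 0.996, -0.0], [0.0, -0.0, -1.0]]
contact_force: [-0.2, -0.1, -1.2]
grip_width: 0.146
gripper_force: 30.0
```

```bash
python3 m.py
```

```text
F tool [ 0.17 -0.59  1.45] M tool [ 0.138 -0.036 -0.024] depth 56.510099929318315 tcp [0.62   0.139  0.2048] t 22.2
```

Request:
{"fn": "drive_tool", "kwargs": {"rows": [[[0,0,0,0,-0.2,1,0],[0,0,0,0,-0.2,2,0],[0,0,0,0,-0.2,3,0],[0,0,0,0,-0.2,3,0],[0,0,0,0,-0.2,3,0]]]}}

```text
clock: 22.67
tool_pos: [0.6201, 0.1389, 0.2018]
eef_rot: [[-0.996, -0.089, 0.0], [-0.089, 0.996, 0.0], [-0.0, 0.0, -1.0]]
contact_force: [1.0, 1.0, -1.0]
grip_width: 0.149
gripper_force: 30.0
```

```bash
python3 m.py
```

```text
F tool [-0.66 -0.35  1.77] M tool [-0.029 -0.168 -0.005] depth 59.50268857102968 tcp [0.6201 0.1389 0.2018] t 22.92
```

Request:
{"fn": "drive_tool", "kwargs": {"rows": [[[0,0,0,0,0,0.5,0],[0,0,0,0,0,1,0],[0,0,0,0,0,1.5,0]]]}}

```text
clock: 23.22
tool_pos: [0.6201, 0.139, 0.2007]
eef_rot: [[-0.996, -0.089, 0.0], [-0.089, 0.996, 0.0], [-0.0, 0.0, -1.0]]
contact_force: [0.4, 0.4, 1.5]
grip_width: 0.145
gripper_force: 30.0
```

```bash
python3 m.py; python3 - <<'E'
from h import *
c=calibration("wrist");im=cv2.imread("pics/w5.png");im2=cv2.cvtColor(capture("wrist"),cv2.COLOR_RGB2BGR);cv2.imwrite("pics/w7.png",im2)
# handle pixels: compare mask of the gripped handle in the two pictures (camera moves with tool)
for n,a in(("before",im),("now",im2)):
    a=a.astype(int);h=a[180:330,225:290]
    m=((h[...,2]>h[...,0]*1.7)&(h.sum(2)<170)&(h.sum(2)>40))
    col=m[:,20:36].mean(1);rows=np.where(col>.6)[0]+180
    print(n,rows.min(),rows.max(),len(rows)); print(a[185:310:5,251:257].mean(1).astype(int)[:,2])
E
```

```text
F tool [-0.11  0.53 -1.6 ] M tool [-0.141 -0.004  0.022] depth 60.7585687529846 tcp [0.6201 0.139  0.2005] t 23.47
before 207 294 88
[158 155 134 101  56  28  28  29  29  28  29  28  51  57  56  54  56  54
  51  58  59  56  94 199 199]
now 206 294 89
[ 98  85  75  70  53  33  33  32  32  33  32  32  59  64  64  61  63  62
  58  65  67  65  89 171 157]
```

Request:
{"fn": "drive_tool", "kwargs": {"rows": [[[0,0,0,0,0,0.4,0],[0,0,0,0,0,0.8,0],[0,0,0,0,0,1.2,0],[0,0,0,0,0,1.6,0],[0,0,0,0,0,2,0]]]}}

```text
clock: 23.98
tool_pos: [0.6202, 0.139, 0.1985]
eef_rot: [[-0.996, -0.089, 0.0], [-0.089, 0.996, 0.0], [-0.0, 0.0, -1.0]]
contact_force: [0.1, 1.3, 3.7]
grip_width: 0.144
gripper_force: 30.0
```

```bash
python3 m.py
```

```text
F tool [ 0.14  1.11 -3.37] M tool [-0.357 -0.019  0.022] depth 62.86091279982334 tcp [0.6202 0.139  0.1984] t 24.23
```

Request:
{"fn": "drive_tool", "kwargs": {"rows": [[[0,0,0,0,0.2,0.4,0],[0,0,0,0,0.4,0.8,0],[0,0,0,0,0.5,1.2,0],[0,0,0,0,0.5,1.6,0],[0,0,0,0,0.5,2,0],[0,0,0,0,0.5,2.5,0],[0,0,0,0,0.5,3,0]]]}}

```text
clock: 24.87
tool_pos: [0.6201, 0.1392, 0.1955]
eef_rot: [[-0.996, -0.089, 0.0], [-0.089, 0.996, -0.0], [-0.0, -0.0, -1.0]]
contact_force: [-0.3, 0.1, 5.3]
grip_width: 0.145
gripper_force: 30.0
```

```bash
python3 m.py
```

```text
F tool [-0.25  0.51 -5.  ] M tool [-0.182 -0.007  0.   ] depth 65.8894713922849 tcp [0.6201 0.1392 0.1954] t 25.12
```

```bash
python3 -c "
from cell import r
print(r.close_job())"
```

```text
the job is handed in; nothing more can be done
None
```

I swung the door down to its stop and pushed it back until it was firmly shut, then slid the gauge blade into the gap and handed the job in with the blade still gripped. It sits about 66 mm deep with roughly 6 N of drag, which I estimate as a 7 N squeeze (snug is 4 to 12 N); that is deeper than the brief suggests, and I had no picture views left to check it by eye.

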